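# Fetch the gate padlock from the back of the crowded hook

## Task

The square-bodied gate padlock hangs at the back of the crowded hook, behind the round padlock. Hang the round padlock on the empty hook and leave it there, then fetch the square one and stand it upright in the metal tray. Do not drop either lock or put it down on the bench, and lower the square one into the tray rather than letting it fall.

Things in the scene. Friction and masses are not known exactly. Their poses are not given: they have to be found in the camera images.
- round_lock: Round padlock, 0.3 kg: disc 60 mm across, 24 thick (along x), under a square shackle (z up). Origin: disc's lowest point. Shackle: 9 mm thick (x), 52 wide outside, 36 inside (y), top z=117, underside of top bar z=108, disc top z=60; grip it across y, below z=104 where the legs are straight. Starts in front on the crowded hook (same as spare_hook), whose arm lies along its x, tip end 38-44 mm off at -x.
- gate_lock: Square padlock, 0.4 kg: body 28 (x) by 60 (y) by 55 mm high, under a square shackle (z up). Origin: centre of its underside. Shackle: 9 mm thick (x), 52 wide outside, 36 inside (y), top z=112, underside of top bar z=103; grip it across y, below z=99 where the legs are straight. Starts behind the round lock (at +x) on the crowded hook, whose arm lies along its x, tip end 88-93 mm off at -x.
- spare_hook: Empty iron hook stand, fixed; the crowded one is the same. Origin: on the bench under the centre of its 20 mm square post; z up. From the post's top a level arm, 12 mm wide (y), 8 thick, upper face at z=210, runs to its own -x, towards the robot. It ends 138 mm from the origin in an upturned tip (x -138 to -130) that rises to z=224: a shackle must be lifted over it. Foot 110 by 90 by 12.
- tray: Shallow open square aluminium tray, fixed to the bench: 150 by 150 mm outside, walls 4 mm thick, rim 22 mm above the bench, inner floor 4 mm up. Origin: centre of its underside; z up, x and y along its sides.
Things that resemble listed ones, but are neither listed nor needed, are in the scene too. What is shaped like the gate_lock but yellow is not meant. Of the things that look like the tray, take the one that is farthest to the robot's right at the start.

How it is judged:
By the outcome, as a careful person would: the job done as asked, in the order asked, and still so for the second after the job is handed in, with the robot touching nothing.
It also fails if it takes over 61 s, if anything falls off the work surface, if the arm or the gripper's body presses on something with over 40 N, if the wrist force passes 120 N, or if a joint passes its speed limit or range.

## Robot

A 6-joint arm with a two-finger parallel gripper is mounted at the origin on the work surface. World frame = base frame: x ahead of the robot, y to its left, z up, the work surface at z = 0. Lengths are in mm, angles in rad, forces in N, time in s.
With the tool pointing down it reaches from about 400 to 825 mm from the base axis. Payload 7 kg.
Tool frame: the origin (TCP) lies at the very end of the fingers, on their centre line; the grasp point (between the pads) lies 19 mm behind it; z points along the fingers, y is the direction in which the jaws open and shut (so a half turn about z gives the same grasp; the last joint's range is limited). The gripper opens to 88 mm and grips with 3 to 60 N. Pads are 19 mm wide; open, the fingers measure 130 mm over their backs; the gripper's body (78 mm by 193 mm) begins 47 mm behind the grasp point.
Start: joints at [-0.946, 0.359, 0.012, 0, -1.224, -0.288], TCP at [223.039, -637.063, 226.561] pointing down, gripper open.
Joint ranges: [-3.07, 3.07], [-1.43, 2.12], [-1.02, 1.25], [-3.03, 1.67], [-3.05, -0], [-3.03, 3.03]. Speed limits (rad/s): [2.39, 2.39, 3.01, 3.14, 3.14, 3.14].

## Interface

Orientations are given as a unit quaternion [x, y, z, w].
In Python, from plant import bot gives the robot as it stands. Calls block until the motion is done:
- bot.move_ptp(position, orientation): joint-space move of the TCP to a pose.
- bot.line_to(position, velocity=150, ori=None): straight line of the TCP; ori=None keeps the orientation; velocity is the mean speed in mm/s.
- bot.move_joints(angles): joint-space move.
- bot.move_gripper(opening, force=None): finger opening in mm; force is the grip in N (None keeps the last); returns when the fingers have stopped.
- bot.pause(seconds).
- bot.solve_ik(position, orientation): joint angles nearest the present ones, or None.
- bot.read_state(): the state.
- bot.camera(name): name is "scene" or "top" or "wrist"; returns the picture (420x560x3 uint8, red, green, blue); there is no depth.
- bot.get_calibration(name): a dict with "fx", "fy", "cx", "cy" (pixels), "distortion" ([k1, k2, p1, p2, k3] as OpenCV has them; the pictures are not rectified), "view" (4x4, takes a point from world to camera coordinates); the wrist camera has in their place "T_tool_cam" (4x4, takes a point from camera to tool coordinates, whose origin is the TCP and whose axes are the flange's). Camera axes: x right, y up, looking along -z (the intrinsics and any distortion apply to the point x, -y, -z); pixel columns grow to the right and rows downward; lengths in mm; the calibration is good to about 2 mm. A picture is of the moment at which its call begins: read the wrist's pose just before it. get_calibration takes no time and is no camera call.
A pose or a line that the arm cannot do raises bot.Unreachable and nothing moves.
- bot.close_job(): hands the job in, once; it reports no verdict.
The state is a dict: "t": time; "joint_pos": joint angles; "qvel": joint speeds; "tau": joint torques, N m; "tcp_pos": TCP position; "eef_rot": TCP orientation; "contact_force": force on the tool from outside, world axes, zero at the start; "moment": the same for the moment, N m; "width": finger opening in mm.
Only numpy, scipy, OpenCV 4.12 (cv2) and the standard library are available. Lean on these libraries where they do the work, as an engineer would, in place of code of your own. Each camera call takes 0.05 s, during which the arm holds its last target. There are 200 camera calls.

## Working session

There is one attempt and no reset: what is moved stays moved. The work goes in short steps, each a Python script; the robot and the scene stay as the last script left them, time stands still between calls to the robot, and variables do not carry over. Pictures are saved under pics/ and viewed, about 8 in all and at most 12, crops included, and the job is handed in when it is done.

```bash
mkdir -p pics; ls; python3 - <<'E'
from plant import bot
import cv2,json,numpy as np
np.set_printoptions(precision=4,suppress=True)
for n in ("scene","top"):
    cv2.imwrite(f"pics/{n}0.png",bot.camera(n)[:,:,::-1])
    print(n,bot.get_calibration(n))
print(bot.get_calibration("wrist")); s=bot.read_state(); print(s)
E
```

```text
pics
scene {'fx': 468.18995907259284, 'fy': 468.18995907259284, 'cx': 273.3888557021718, 'cy': 206.3314334913372, 'distortion': array([-0.0552,  0.    ,  0.    ,  0.    ,  0.    ]), 'view': array([[    0.5315,     0.8469,     0.0139,  -448.6767],
       [   -0.7205,     0.4434,     0.5332,   269.9816],
       [    0.4454,    -0.2934,     0.8459, -1577.4527],
       [    0.    ,     0.    ,     0.    ,     1.    ]])}
top {'fx': 536.1552900925493, 'fy': 536.1552900925493, 'cx': 272.6767739022402, 'cy': 208.450538174076, 'distortion': array([-0.1774,  0.    ,  0.    ,  0.    ,  0.    ]), 'view': array([[   -0.0295,    -0.9996,     0.0055,   202.0012],
       [    0.9855,    -0.0281,     0.1673,  -572.3988],
       [   -0.167 ,     0.0104,     0.9859, -1279.5818],
       [    0.    ,     0.    ,     0.    ,     1.    ]])}
{'fx': 307.6939684302614, 'fy': 307.6939684302614, 'cx': 275.74317790705715, 'cy': 209.73294251045965, 'distortion': array([-0.0275,  0.    ,  0.    ,  0.    ,  0.    ]), 'T_tool_cam': array([[  -0.0003,    0.9625,    0.2711,   73.637 ],
       [   1.    ,    0.0003,   -0.0001,    0.3829],
       [  -0.0002,    0.2711,   -0.9625, -158.2863],
       [   0.    ,    0.    ,    0.    ,    1.    ]])}
{'t': 0.1, 'joint_pos': array([-0.9459,  0.3593,  0.0112, -0.0003, -1.2241, -0.2881]), 'qvel': array([-0.0007, -0.0004,  0.0035,  0.0023,  0.0001, -0.0006]), 'tau': array([ -0.0016, -58.4165,  29.3749,   7.0155,   0.0101,  -0.0001]), 'tcp_pos': array([ 222.8869, -636.6778,  225.7303]), 'eef_rot': array([-0.1675,  0.9859,  0.0007, -0.0002]), 'contact_force': array([ 0.2474, -0.3957,  0.5363]), 'moment': array([-0.0079, -0.0442, -0.0384]), 'width': 87.48863142000108}
```

View pics/scene0.png

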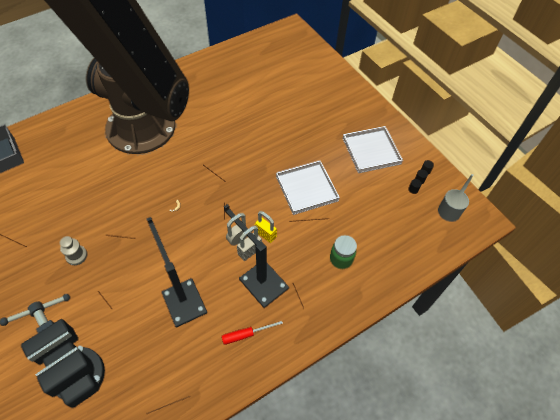

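View pics/top0.png

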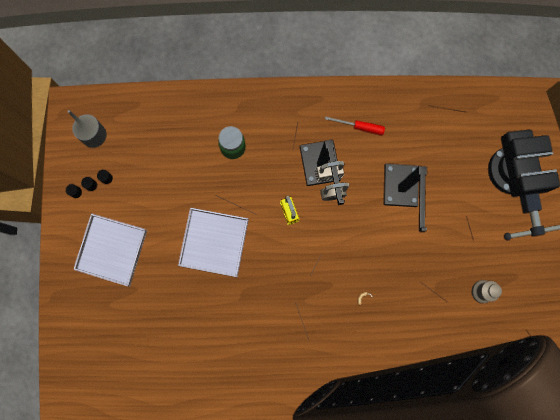

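Scene/top show two trays, with the upper-view ones at px (110,250) and (213,243). Image right is −y, so (213,243) is the one farthest right. The yellow lock at (289,210) is a decoy. The crowded hook is at (320,165) and the empty hook at (405,185). Next I'll enlarge the hooks and compute a rough tray position.

```bash
cat > h.py <<'E'
import numpy as np, cv2
from plant import bot
from scipy.spatial.transform import Rotation as R
np.set_printoptions(precision=2,suppress=True)
def cam(name,st=None):
    """camera -> world 4x4 (for wrist: with state st)"""
    c=bot.get_calibration(name)
    if name!="wrist": return c,np.linalg.inv(c["view"])
    T=np.eye(4); T[:3,:3]=R.from_quat(st["eef_rot"]).as_matrix(); T[:3,3]=st["tcp_pos"]
    return c,T@c["T_tool_cam"]
def ray(name,px,st=None):
    c,T=cam(name,st); K=np.array([[c["fx"],0,c["cx"]],[0,c["fy"],c["cy"]],[0,0,1]])
    u=cv2.undistortPoints(np.array(px,float).reshape(-1,1,2),K,c["distortion"]).reshape(-1,2)
    d=np.c_[u[:,0],-u[:,1],-np.ones(len(u))]@T[:3,:3].T
    return T[:3,3],d
def onplane(name,px,z,st=None):
    o,d=ray(name,px,st); return o+d*((z-o[2])/d[:,2])[:,None]
def project(name,P,st=None):
    c,T=cam(name,st); K=np.array([[c["fx"],0,c["cx"]],[0,c["fy"],c["cy"]],[0,0,1]])
    V=np.linalg.inv(T); q=np.array(P,float).reshape(-1,3)@V[:3,:3].T+V[:3,3]; q=q*[1,-1,-1]
    return cv2.projectPoints(q,np.zeros(3),np.zeros(3),K,c["distortion"])[0].reshape(-1,2)
E
python3 - <<'E'
from h import *
im=cv2.imread("pics/top0.png")
cv2.imwrite("pics/crop_top.png",cv2.resize(im[125:240,285:440],None,fx=5,fy=5,interpolation=cv2.INTER_CUBIC))
hsv=cv2.cvtColor(im,cv2.COLOR_BGR2HSV)
m=((hsv[...,1]<60)&(hsv[...,2]>140)).astype(np.uint8); m[:190]=0;m[300:]=0;m[:,260:]=0;m[:,:60]=0
for c in cv2.findContours(m,cv2.RETR_EXTERNAL,cv2.CHAIN_APPROX_NONE)[0]:
    if cv2.contourArea(c)<1500: continue
    b=cv2.boxPoints(cv2.minAreaRect(c)); w=onplane("top",b,20); print(b.ravel(),w[:,:2].ravel(),w.mean(0),np.linalg.norm(np.diff(w,axis=0),axis=1),
      np.degrees(np.arctan2(*(w[1]-w[0])[[1,0]])))
E
```

```text
[ 72.74 269.37  90.28 212.09 144.97 228.83 127.43 286.11] [439.97 698.51 586.61 654.81 539.57 510.14 395.78 554.65] [490.48 604.53  20.  ] [153.01 152.13 150.52] -16.59277705192441
[177.68 265.44 188.97 206.76 247.61 218.04 236.32 276.72] [445.06 426.61 593.1  397.26 560.   248.91 413.46 280.3 ] [502.91 338.27  20.  ] [150.92 152.   149.86] -11.214917587128248
```

View pics/crop_top.png

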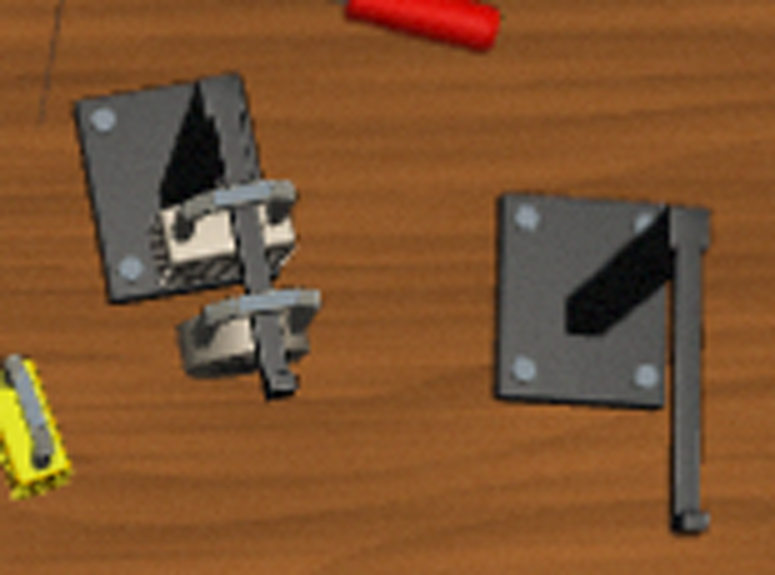

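```bash
python3 - <<'E'
from h import *
f=lambda p:np.array(p)/5+[285,125]
for n,tip,post,foot in(("crowd",(284,381),(228,100),[(77,102),(240,74),(113,302)]),("spare",(691,521),(689,228),[(499,193),(497,400),(662,407)])):
    t=onplane("top",f(tip),224)[0]; p=onplane("top",f(post),210)[0]; d=p-t
    print(n,t,p,np.hypot(*d[:2]),np.degrees(np.arctan2(d[1],d[0])), onplane("top",[f(q) for q in foot],12)[:,:2].ravel())
for n,a,b in(("round",(205,312),(320,298)),("gate",(190,200),(297,188))):
    w=onplane("top",[f(a),f(b)],219); print(n,w.mean(0),w[0]-w[1])
E
```

```text
crowd [559.73  37.82 224.  ] [689.94  54.   210.  ] 131.21127414600824 7.085785560363726 [748.41 107.89 761.56  21.89 641.45  93.62]
spare [ 493.35 -136.91  224.  ] [ 626.62 -150.54  210.  ] 133.96725356897213 -5.839884407679301 [ 694.25 -110.73  584.85 -102.21  578.76 -188.86]
round [594.47  44.7  219.  ] [-4.89 50.62  0.  ]
gate [644.39  50.48 219.  ] [-4.26 47.42  0.  ]
```

```bash
cat >> h.py <<'E'
def down(yaw_deg): return (R.from_euler("z",yaw_deg,degrees=True)*R.from_euler("y",180,degrees=True)).as_quat()
def snap(fn):
    st=bot.read_state(); im=bot.camera("wrist")[:,:,::-1].copy(); cv2.imwrite(fn,im); np.save(fn+".npy",np.r_[st["tcp_pos"],st["eef_rot"]]); return im,st
def loadst(fn): a=np.load(fn+".npy"); return {"tcp_pos":a[:3],"eef_rot":a[3:]}
def rep():
    s=bot.read_state(); print("t %.2f"%s["t"],s["tcp_pos"],s["eef_rot"],"F",s["contact_force"],"w %.1f"%s["width"])
E
python3 - <<'E'
from h import *
bot.line_to([223,-600,320],250); bot.move_ptp([580,42,320],down(6.5)); rep()
im,st=snap("pics/w1.png")
q=lambda P:project("wrist",P,st)
print(q([[594.5,44.7,219],[644.4,50.5,219],[559.7,37.8,224]]))
E
```

```text
t 3.25 [580.04  41.32 320.01] [-0.06  1.   -0.   -0.  ] F [ 0.16 -0.37  0.14] w 87.5
[[277.4  226.44]
 [277.5  277.36]
 [273.98 188.58]]
```

View pics/w1.png

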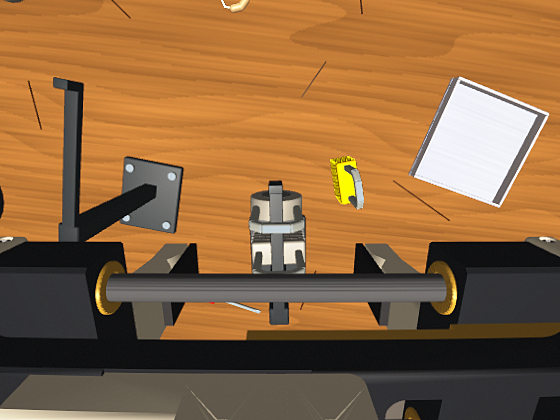

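The wrist view shows the tip at (275,186), the round lock's bar at about (277,227) and the gate lock's bar behind it at about (277,245+), partly hidden by the gripper rod. The tray is at (480,140), and the spare hook is at (70,80) to (70,235). I'll enlarge it to confirm and refine.

```bash
python3 - <<'E'
from h import *
im=cv2.imread("pics/w1.png")
cv2.imwrite("pics/w1c.png",cv2.resize(im[175:275,230:330],None,fx=6,fy=6,interpolation=cv2.INTER_CUBIC))
E
```

```text
(no output)
```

View pics/w1c.png

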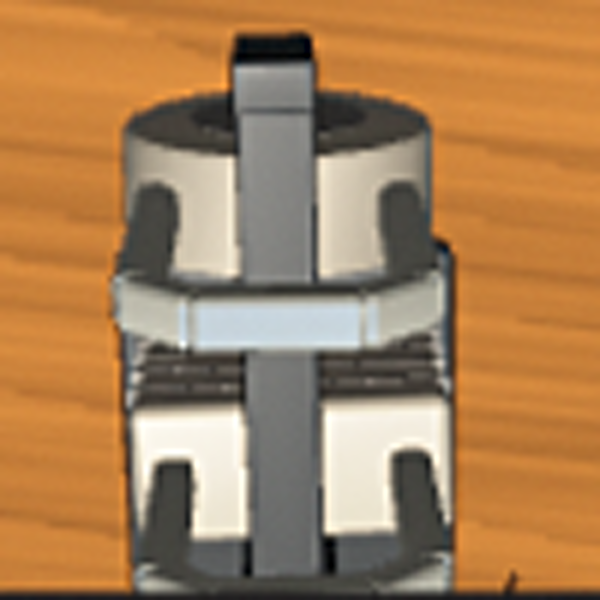

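Confirmed: the front lock is round (disc), with its bar at px (276.6,228.7). The square body is behind it, with its bar at about (278.6,275). Next I'll compute the poses and grasp the round lock.

```bash
python3 - <<'E'
from h import *
st=loadst("pics/w1.png"); f=lambda x,y:np.array([x,y])/6+[230,175]
t=onplane("wrist",f(273.5,85),224,st)[0]; a=onplane("wrist",f(286,540),210,st)[0]; a2=onplane("wrist",[279.2,318],210,st)[0]
for e in(a,a2): print("arm",t,e,np.degrees(np.arctan2(*(e-t)[[1,0]])))
b=onplane("wrist",f(279.5,323),219,st)[0]; print("round",b,np.hypot(*(b-t)[:2])+4)
l=onplane("wrist",[f(117,295),f(446,290)],213,st); print(l, l[0]-l[1])
print("gate approx",onplane("wrist",f(292,580),217,st))
E
```

```text
arm [560.05  39.2  224.  ] [636.14  49.76 210.  ] 7.903192998779656
arm [560.05  39.2  224.  ] [694.28  57.98 210.  ] 7.964838738467882
round [596.82  44.23 219.  ] 41.11093452775457
[[597.21  19.54 213.  ]
 [590.84  68.91 213.  ]] [  6.37 -49.37   0.  ]
gate approx [[639.45  51.04 217.  ]]
```

```bash
python3 - <<'E'
from h import *
st=loadst("pics/w1.png")
t=onplane("wrist",[68,84],224,st)[0]; a=onplane("wrist",[71.5,200],210,st)[0]; print("spare wrist",t,a,np.degrees(np.arctan2(*(a-t)[[1,0]])))
im=cv2.imread("pics/w1.png"); cv2.imwrite("pics/w1s.png",cv2.resize(im[60:245,40:190],None,fx=4,fy=3.2,interpolation=cv2.INTER_CUBIC))
Q=down(7.5)
bot.line_to([596.5,44.5,260],200,ori=Q); bot.line_to([596.5,44.5,168],120); rep()
bot.move_gripper(45,30); rep()
bot.line_to([596.5,44.5,191],60); rep()
E
```

```text
spare wrist [ 494.58 -131.63  224.  ] [ 593.53 -143.76  210.  ] -6.984628531643431
t 4.67 [597.14  44.62 169.07] [-0.07  1.    0.    0.  ] F [0.12 0.04 0.07] w 87.8
t 5.35 [596.53  44.44 168.07] [-0.07  1.   -0.    0.  ] F [-0.38 -0.36  0.54] w 51.8
t 5.88 [596.49  44.61 191.24] [-0.07  1.    0.    0.  ] F [-0.41  0.03 -3.28] w 51.6
```

View pics/w1s.png

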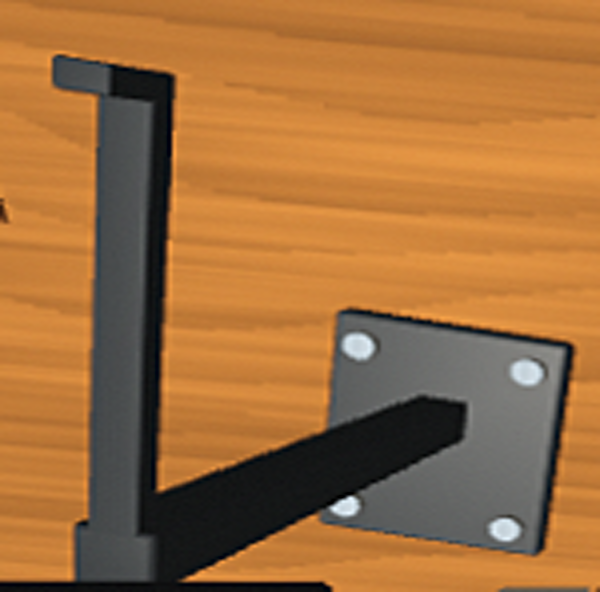

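The round lock is held (52 mm, 3.3 N). The spare tip's top face is at w1 px (60.3,83.4), and the arm's upper-face points are (71.8,97.5) and (68.8,216).

```bash
python3 - <<'E'
from h import *
st=loadst("pics/w1.png")
t=onplane("wrist",[60.3,83.4],224,st)[0]; a=onplane("wrist",[[71.8,97.5],[68.8,216]],210,st)
print(t,a,[np.degrees(np.arctan2(*(p-q)[[1,0]])) for p,q in((a[1],t),(a[1],a[0]))])
hx=np.array([np.cos(np.radians(7.5)),np.sin(np.radians(7.5)),0])
p=np.array([596.5,44.5,191.5])-110*hx; bot.line_to(p,120); rep()
bot.line_to(p+[-30,0,60],150)
st=bot.read_state(); cv2.imwrite("pics/top1.png",bot.camera("top")[:,:,::-1]); im=snap("pics/w2.png")[0]; rep()
E
```

```text
[ 494.74 -137.75  224.  ] [[ 504.3  -138.07  210.  ]
 [ 609.23 -147.33  210.  ]] [np.float64(-4.783787865098579), np.float64(-5.042595147400818)]
t 6.95 [488.11  30.34 191.61] [-0.07  1.    0.    0.  ] F [ 0.07  0.17 -3.99] w 52.3
t 7.65 [457.22  30.03 250.27] [-0.07  1.   -0.   -0.  ] F [-0.58  0.52 -3.27] w 51.9
```

View pics/w2.png

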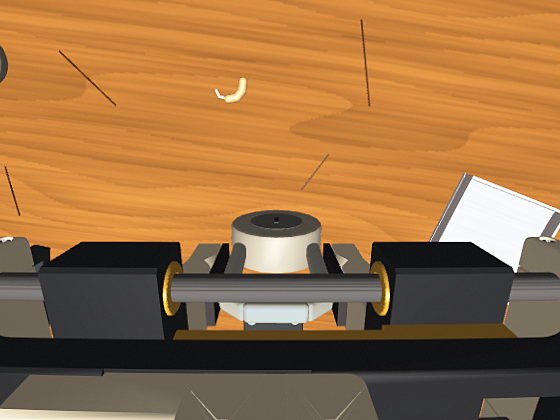

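The lock is held upright and centred between the pads; the disc is at (276,222). Next, hang it on the spare hook.

```bash
python3 - <<'E'
from h import *
tip=np.array([494,-137.4,0]); y=np.radians(-5); hx=np.array([np.cos(y),np.sin(y),0]); Q=down(-5)
bot.line_to(tip-62*hx+[0,0,192],200,ori=Q); rep()
bot.line_to(tip+52*hx+[0,0,192],80); rep()
bot.line_to(tip+52*hx+[0,0,169],40); rep()
bot.line_to(tip+52*hx+[0,0,167],20); bot.pause(.2); rep()
cv2.imwrite("pics/scene1.png",bot.camera("scene")[:,:,::-1])
E
```

```text
t 8.68 [ 432.61 -131.71  192.22] [0.04 1.   0.   0.  ] F [ 0.61  0.85 -2.87] w 51.5
t 10.25 [ 545.45 -141.89  192.17] [0.04 1.   0.   0.  ] F [ 0.56  0.66 -3.37] w 51.7
t 10.97 [ 545.87 -141.94  168.93] [ 0.04  1.   -0.   -0.  ] F [ 0.53 -0.15 -1.67] w 51.6
t 11.43 [ 546.28 -142.04  168.  ] [ 0.04  1.   -0.    0.  ] F [-2.4   1.1   6.24] w 52.1
```

```bash
python3 - <<'E'
from h import *
p=bot.read_state()["tcp_pos"]; bot.line_to([p[0],p[1],168.6],20)
bot.move_gripper(86); bot.pause(.2); rep()
bot.line_to([546,-142,270],150); bot.line_to([520,-20,330],250,ori=down(7.5)); rep()
# look pose for the gate lock: TCP a bit in front of it
bot.line_to([585,43,320],250); rep()
a=bot.camera("scene")[:,:,::-1]; cv2.imwrite("pics/scene2.png",a); cv2.imwrite("pics/top2.png",bot.camera("top")[:,:,::-1]); snap("pics/w3.png")
b=cv2.imread("pics/w3.png"); t=cv2.imread("pics/top2.png")
r=lambda i,w,h:cv2.resize(i,(w,h),interpolation=cv2.INTER_CUBIC)
cv2.imwrite("pics/m3.png",np.hstack([r(a[190:320,130:290],480,390*600//390)[:600],r(b[175:275,230:330],320,320) if 0 else np.vstack([r(b[175:275,230:330],300,300),r(t[150:240,370:460],300,300)])]))
E
```

```text
t 12.71 [ 546.28 -141.98  168.58] [ 0.04  1.    0.   -0.  ] F [ 0.4  -0.12  0.64] w 86.0
t 14.23 [519.65 -19.76 329.17] [-0.07  1.   -0.   -0.  ] F [ 0.11 -0.5  -0.01] w 86.3
t 14.75 [585.21  42.5  318.09] [-0.06  1.   -0.   -0.  ] F [0.24 0.08 0.3 ] w 85.7
```

View pics/m3.png

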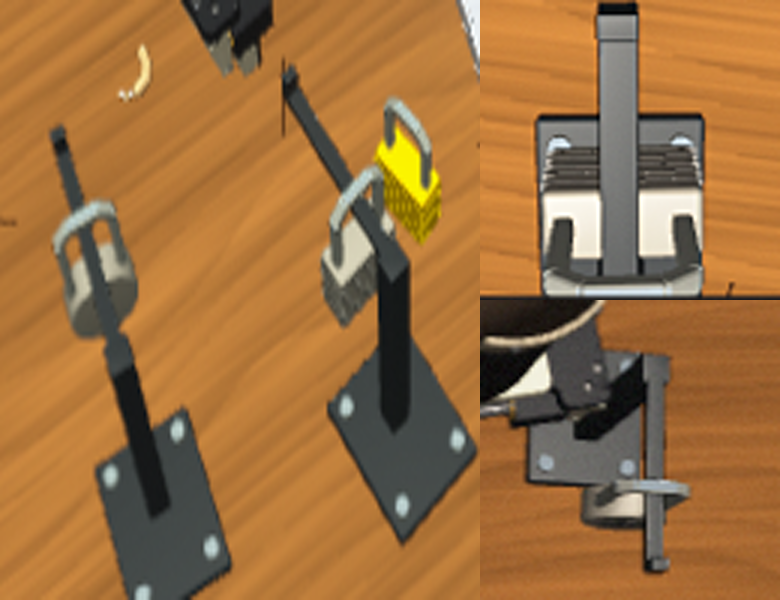

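The round lock hangs on the spare hook (left and bottom-right panels). The square lock is alone on the crowded hook, with its bar at about (277,270) in w3, consistent with (645,50.6). Next, fetch it.

```bash
python3 - <<'E'
from h import *
y=np.radians(7.5); hx=np.array([np.cos(y),np.sin(y),0]); Q=down(7.5); g=np.array([645,50.6,0])
bot.line_to(g+[0,0,260],200,ori=Q); bot.line_to(g+[0,0,170],120); rep()
bot.move_gripper(45,30); rep()
bot.line_to(g+[0,0,192.5],50); rep()
s=bot.read_state()
if s["width"]>48 and s["contact_force"][2]<-2.5:
    bot.line_to(g-155*hx+[0,0,192.5],110); rep()
    bot.line_to(g-165*hx+[0,0,250],150); rep()
    bot.move_ptp([503,338,200],down(-11)) if 0 else bot.line_to([500,330,230],200,ori=down(-11)); rep()
    a=bot.camera("scene")[:,:,::-1]; b=snap("pics/w4.png")[0]; cv2.imwrite("pics/scene4.png",a)
    cv2.imwrite("pics/m4.png",np.hstack([cv2.resize(a[60:260,200:400],(400,400)),cv2.resize(b[:,:],(400,300))[:300].repeat(1,0) if 0 else cv2.copyMakeBorder(cv2.resize(b,(400,300)),0,100,0,0,0)]))
E
```

```text
t 16.38 [645.55  50.72 171.12] [-0.07  1.    0.    0.  ] F [-0.67 -0.49 -0.11] w 85.8
t 17.02 [645.07  50.66 170.1 ] [-0.07  1.    0.    0.  ] F [0.24 0.07 0.3 ] w 51.7
t 17.62 [644.88  50.64 192.55] [-0.07  1.    0.    0.  ] F [-0.84 -0.42 -3.18] w 52.1
t 19.18 [491.84  30.51 192.41] [-0.07  1.   -0.    0.  ] F [-0.5   0.42 -2.81] w 51.8
t 19.73 [481.21  29.16 249.31] [-0.07  1.    0.   -0.  ] F [ 0.14  0.02 -4.05] w 51.7
t 21.38 [499.99 329.26 230.11] [ 0.1  1.  -0.  -0. ] F [-0.99 -0.53 -3.09] w 51.9
```

View pics/m4.png

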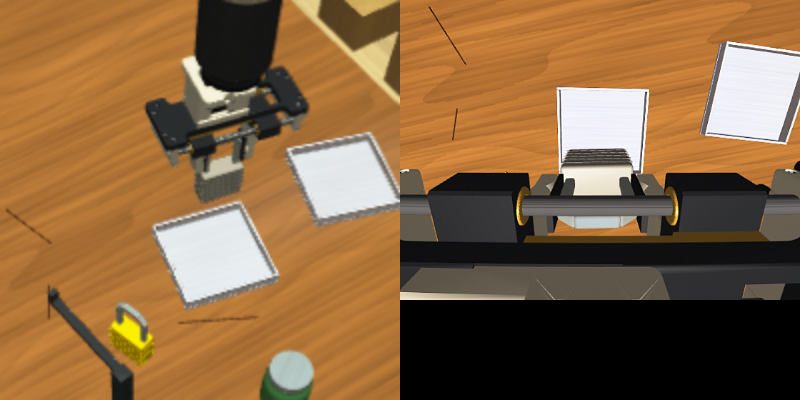

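The square lock is held upright. The tray's near edge is in the wrist view, with corners at about (220,123) and (349,124). I'll check it against the top-camera fix and lower.

```bash
python3 - <<'E'
from h import *
st=loadst("pics/w4.png"); w=onplane("wrist",[[220,123],[349,124]],22,st); y=np.radians(-11.2)
print(w, np.linalg.norm(w[0]-w[1]), w.mean(0)+75*np.array([np.cos(y),np.sin(y),0]))
bot.line_to([503,338,110],150); bot.pause(.3); bot.line_to([503,338,74],60); rep()
for z in (72,71,70,69,68,67,66,65,64):
    bot.line_to([503,338,z],12); s=bot.read_state(); print(z,s["tcp_pos"][2],s["contact_force"])
    if s["contact_force"][2]>2: break
rep(); a=bot.camera("scene")[:,:,::-1]; cv2.imwrite("pics/scene5.png",a); cv2.imwrite("pics/c5.png",cv2.resize(a[120:240,250:370],(600,600),interpolation=cv2.INTER_CUBIC))
E
```

```text
[[415.04 280.62  22.  ]
 [444.52 426.13  22.  ]] 148.46669209610636 [503.35 338.81  22.  ]
t 23.48 [503.18 338.11  74.  ] [ 0.1  1.  -0.   0. ] F [ 0.65 -0.15 -3.57] w 51.9
72 72.16912697567354 [ 0.09  0.21 -3.19]
71 70.97862874268597 [ 0.16  0.55 -3.09]
70 69.89687950893762 [ 0.1  -0.28 -2.79]
69 68.91368839966641 [-0.74  0.87 -4.28]
68 67.86630015718292 [-0.49 -0.32 -3.41]
67 67.17081982283797 [ 0.68  0.44 -2.79]
66 67.11502245522485 [-2.96 -1.91  5.19]
t 25.30 [503.31 338.07  67.12] [0.1 1.  0.  0. ] F [-2.96 -1.91  5.19] w 51.6
```

View pics/c5.png

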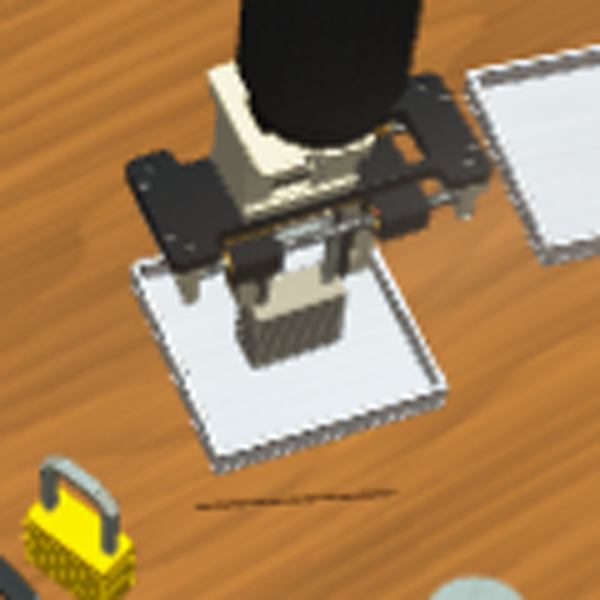

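The lock touched down at TCP z 67, the height expected for standing on the tray floor, and it is upright in the middle of the tray. Next: release, retreat and check.

```bash
python3 - <<'E'
from h import *
bot.line_to([503.3,338,67],12); bot.move_gripper(60); bot.pause(.2); bot.move_gripper(86); bot.pause(.2); rep()
bot.line_to([503,338,230],120); bot.line_to([430,250,320],200); bot.pause(.5); rep()
a=bot.camera("scene")[:,:,::-1]; t=bot.camera("top")[:,:,::-1]
cv2.imwrite("pics/end.png",np.hstack([cv2.resize(a[110:310,140:340],(400,400),interpolation=cv2.INTER_CUBIC),cv2.resize(t[140:290,160:450],(400,207*400//400)).repeat(1,0) if 0 else cv2.copyMakeBorder(cv2.resize(t[140:290,160:450],(400,207)),0,193,0,0,0)]))
E
```

```text
t 27.11 [503.32 338.02  67.01] [0.1 1.  0.  0. ] F [-0.18 -0.87  0.89] w 86.3
t 29.99 [430.08 250.08 319.75] [ 0.1  1.  -0.  -0. ] F [ 0.75  0.65 -0.18] w 86.2
```

View pics/end.png

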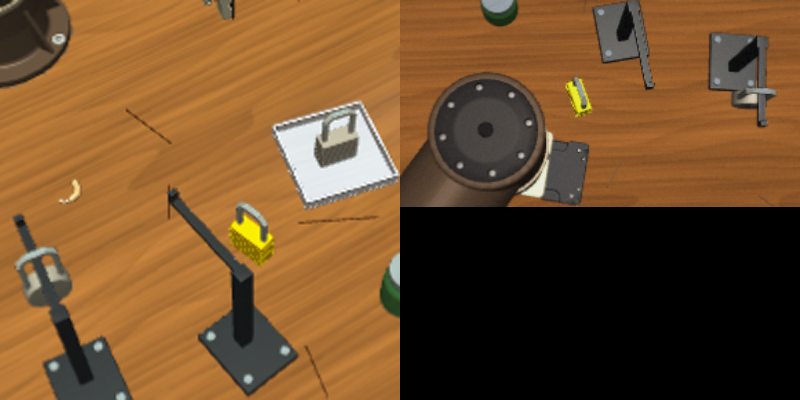

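The square lock stands upright in the tray at (337,140) in the left panel. The round lock hangs on the spare hook at (43,275), and the crowded hook is empty.

```bash
python3 -c "
from plant import bot; bot.close_job()"
```

```text
the job is handed in; nothing more can be done
```

The job is done and handed in at about 30 s of the 61 s allowed. No verdict was reported.

- **Round lock:** I lifted it over the crowded hook's tip, hung it about 56 mm in from the tip of the empty hook, and left it there.
- **Square lock:** I then took the grey square lock off the crowded hook and lowered it into the tray farthest to the robot's right. It touched down at the expected height with about 5 N of contact, and I released it only then.

The last pictures show the round lock hanging on the spare hook, the square lock upright near the middle of the tray, and the crowded hook empty. The gripper is clear of everything.

The measurements agreed: the top and wrist cameras matched to about 3 mm, and the two tray fixes to about 1 mm. One small mismatch: the square lock's load read about 3 to 4 N, and 0.4 kg would give 3.9 N; I put this down to noise of about 0.5 to 1 N in the force readings. No checks failed.

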